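# Lock the spark filter into the fume extractor

### The arm

A 6-joint arm with a two-finger parallel gripper is mounted at the origin on the work surface. World frame = base frame: x ahead of the robot, y to its left, z up, the work surface at z = 0. Lengths are in m, angles in degrees, forces in N, time in s.
With the tool pointing down it reaches from about 0.3 to 0.75 m from the base axis. Payload 8.5 kg.
Tool frame: the origin (TCP) lies on the centre line of the jaws, within the pads' length; the fingertips stand 19 mm ahead of it and the grasp point (between the pads) is the TCP; z points along the fingers, x is the direction in which the jaws open and shut, and the axes are right-handed (so a half turn about z gives the same grasp; the last joint's range is limited). The gripper opens to 85 mm and grips with 20 to 120 N. Pads are 22 mm wide; open, the fingers measure 114 mm over their backs; the gripper's body (76 mm by 85 mm) begins 54 mm behind the grasp point. The pads swing forward as they close: fully open they stand 13 mm farther back than shut.
Start: joints at [54.929, 21.807, 74.336, -0, 83.858, -12.336], TCP at [0.213, 0.507, 0.25] pointing down, gripper open.
Joint ranges: [-178.18, 178.18], [-50.72, 133.34], [12.68, 142.11], [-81.47, 261.47], [9.98, 163.14], [-165.26, 165.26]. Speed limits (degrees/s): [136.94, 136.94, 180, 180, 180, 180].

### API

Orientations are given as a 3x3 rotation matrix whose columns are the frame's x, y, z axes.
In Python, from rig import env, cams, order gives the robot as it stands.
- The arm moves only by the tool step_arm, never from a script. Its argument "steps" is a list of rows, each an object with "xyz": the shift along the tool's x, y, z normalised to -1 to 1, where 1 is 0.04 m, a list of three; "turn": the turn, a rotation vector about the tool's x, y, z normalised to -1 to 1, where 1 is 0.08 rad, a list of three; "gripper": the gripper command: -1 is shut, 1 is fully open, values between are in proportion. A call has 1 to 20 rows; each row shifts and turns the commanded pose from where the row before left it, along the tool's axes as they then stand; what a row does not reach is not made up. A row lasts 1/12 s, in which the tool goes at most 41.7 mm and 7.16 degrees, less where a joint would pass 70% of its speed; a pose out of reach is approached as far as the arm can. A call with a number of a shift or a turn outside -1 to 1 is refused whole. A call with a gripper value outside its range is refused whole. The fingers move at their own pace and stop on an object; "squeeze" is the grip in N (left out, the last holds). Time passes only in rows, so rows that do not move let the fingers close. It gives the time, the measured TCP pose, the force and the opening at its end, in the units of the state.
- env.observe(): the state, without advancing time (a new reading comes with each control period).
- cams.get_image(name): name is "scene" or "top"; returns (picture, depth): 480x640x3 uint8, red, green, blue; 480x640 float32, m along the optical axis (not along the pixel's ray), 0 where there is no reading.
- cams.camera_info(name): a dict with "fx", "fy", "cx", "cy" (pixels), "extrinsics" (4x4, takes a point from camera to world coordinates). Camera axes: x right, y down, z forward; pixel columns grow to the right and rows downward; lengths in m; the calibration is good to about 2 mm. A picture is of the moment at which its call begins. camera_info takes no time and is no camera call.
- order.close_job(): hands the job in, once; it reports no verdict.
The state is a dict: "time_s": time; "q": joint angles; "qvel": joint speeds; "joint_efforts": joint torques, N m; "position": TCP position; "tool_rot": TCP orientation; "ft_force": force on the tool from outside, world axes, zero at the start; "wrist_torque": the same for the moment, N m; "grip_width": finger opening in m.
Only numpy, scipy, OpenCV 4.12 (cv2) and the standard library are available. Lean on these libraries where they do the work, as an engineer would, in place of code of your own. Each camera call takes 0.05 s, during which the arm holds its last target. There are 200 camera calls.

### The job

Fit the red-handled filter cartridge into the round port on top of the blue fume extractor: let its two lugs drop through the collar's slots, press it down against the spring and twist it about a quarter turn clockwise (seen from above) until it clicks locked, then let go. The collar may be clocked up to some 30 degrees to either side of straight, so feel for the slots and do not force anything; leave the grey blanking cap and the steel pipe stub where they stand.

Things in the scene. Friction and masses are not known exactly. Their poses are not given: they have to be found in the camera images.
- cartridge: Filter cartridge, upright on the bench. Origin: centre of its underside, z up. Steel plug 52 mm dia (z 0-26), black flange 80 mm dia (z 26-30), red grip bar 56 mm long along its x, 18 mm thick, z 30-68. Two brass lugs at +x and -x: 12 mm wide, reaching 34.5 mm from the axis, z 6-12. Half-turn symmetric. 0.15-0.3 kg.
- cartridge_grip (a point): Point on the cartridge's axis in the middle of the red bar, 53 mm above the cartridge's underside.
- port (a point): Centre of the port's hard floor, on the flat top of the fixed blue extractor (220 x 240 x 90 mm), 90 mm above the bench; z up, x = the extractor's x. Around it a round aluminium collar, outer dia 84 mm, height 24 mm, inner dia 74 mm below its roof. No more than 45 N of contact force between cartridge and extractor or collar.
- blank_cap: Blanking cap, not to be moved: like the cartridge but with a grey bar and no lugs. Origin at the centre of its underside.
- pipe_stub: Flanged steel pipe stub, 76 mm diameter at its foot, 60 mm high, not to be moved. Origin at the centre of its underside.
- roof (a point): Centre of the collar's roof, 24 mm above the port; axes as the port. Roof: 8 mm thick, hole 56 mm dia, with two opposite slots (15 mm wide, red ticks). They lie along x turned by an unmeasured angle of up to 0.5 rad either way; the collar does not turn. A lug passes within 3 degrees of a slot's middle, else it rests on the roof, cartridge underside 18 mm above the port.
- spring_plate (a point): Centre of the sprung plate inside the port at its rest height, 16 mm above the port floor (the point stays there). It yields 1 mm per 0.9 N, down to the floor. With the cartridge's underside less than 4 mm above the floor its lugs are under the roof and it can turn clockwise seen from above (negative about z); anticlockwise is blocked.
- locked (a point): Where the cartridge's underside centre lies when locked: 8 mm above the port floor; axes as the port. The lugs then sit in two pockets, 4 mm deep, in the roof's underside, centred 80 degrees (1.40 rad) clockwise from the slots, with about 3 degrees of play either way; right after them is a hard stop. The spring lifts the lugs into the pockets when the cartridge is eased up there.
- extractor: The blue fume extractor, fixed. Origin: centre of its underside, on the bench, right below the port.
Not all that is in view belongs to the job. Leave any green look-alike of the cartridge alone.

How it is judged:
By the outcome, as a careful person would: the job done as asked, in the order asked, and still so for the second after the job is handed in, with the robot touching nothing.
It also fails if it takes over 72 s, if anything falls off the work surface, if the arm or the gripper's body presses on something with over 40 N, if the wrist force passes 120 N, or if a joint passes its speed limit or range.

## Working session

There is one attempt and no reset: what is moved stays moved. The work goes in short steps, Python scripts to look and compute and a tool call to move; the robot and the scene stay as the last step left them, time stands still between calls to the robot, and variables do not carry over. Pictures are saved under pics/ and viewed, about 8 in all and at most 12, crops included, and the job is handed in when it is done.

Besides the shell and the picture viewer there is one more tool, called after "Call:" in YAML: its name, and indented under it one key for each argument. step_arm: Moves the arm, as the interface text tells. Scaled input: -1 to 1 covers 0.04 m each way for a shift and 0.08 rad each way for a turn. Its arguments: {"type":"object","properties":{"steps":{"type":"array"},"squeeze":{"type":"number"}},"required":["steps"]}

```bash
mkdir -p pics; ls; cat > h.py <<'E'
import numpy as np, cv2
from rig import env, cams, order
def shot(name,fn):
    im,d=cams.get_image(name); cv2.imwrite(f'pics/{fn}.png',im[:,:,::-1]); np.save(f'pics/{fn}.npy',d); return im,d
def P(name,u,v,z):
    c=cams.camera_info(name); E=np.array(c['extrinsics']); return (E@[(u-c['cx'])/c['fx']*z,(v-c['cy'])/c['fy']*z,z,1])[:3]
def cloud(name,d):
    c=cams.camera_info(name);E=np.array(c['extrinsics']);v,u=np.mgrid[0:480,0:640]
    p=np.stack([(u-c['cx'])/c['fx']*d,(v-c['cy'])/c['fy']*d,d],-1); return p@E[:3,:3].T+E[:3,3]
E
python3 - <<'E'
from h import *
for n in ('scene','top'):
    shot(n,n+'0'); c=cams.camera_info(n); print(n,c['fx'],np.round(c['extrinsics'],3).tolist())
print(env.observe())
E
```

```text
pics
scene 466.3886005183659 [[-0.346, 0.67, -0.657, 1.185], [0.938, 0.24, -0.25, 0.179], [-0.01, -0.703, -0.711, 0.853], [0.0, 0.0, 0.0, 1.0]]
top 472.7467023947204 [[0.008, -0.993, 0.12, 0.376], [-1.0, -0.007, 0.012, -0.064], [-0.011, -0.12, -0.993, 0.893], [0.0, 0.0, 0.0, 1.0]]
{'time_s': 0.1, 'q': array([ 5.49291025e+01,  2.18386069e+01,  7.43764929e+01, -1.03121514e-04,
        8.38591498e+01, -1.23343709e+01]), 'qvel': array([ 0.08518789, -0.04882489, -0.09356075,  0.00347156, -0.06494172,
        0.00780231]), 'joint_efforts': array([ 4.46583173e-03, -4.49218547e+01, -2.31653523e+01, -9.61907699e-05,
        3.72158727e-03, -1.12633870e-05]), 'position': array([0.21243164, 0.50707927, 0.24978273]), 'tool_rot': array([[ 3.86493441e-01,  9.22291856e-01, -7.43145467e-04],
       [ 9.22291286e-01, -3.86494057e-01, -1.06164590e-03],
       [-1.26636868e-03, -2.75077412e-04, -9.99999160e-01]]), 'ft_force': array([ 0.22897653, -0.34422455, -0.71748312]), 'wrist_torque': array([0.03355852, 0.03121111, 0.00658917]), 'grip_width': 0.0854525935361234}
```

View pics/top0.png

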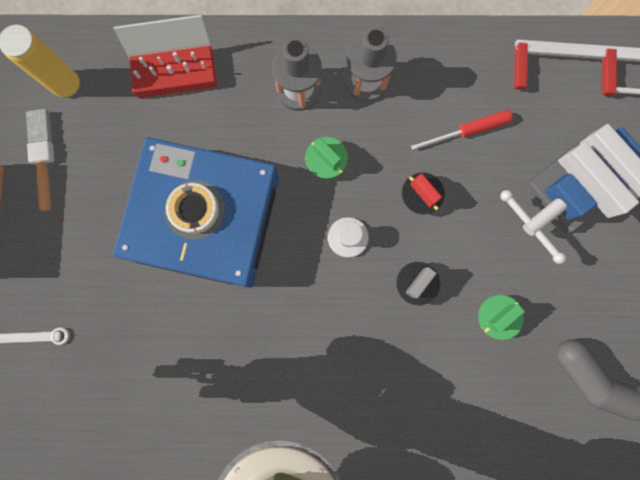

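View pics/scene0.png

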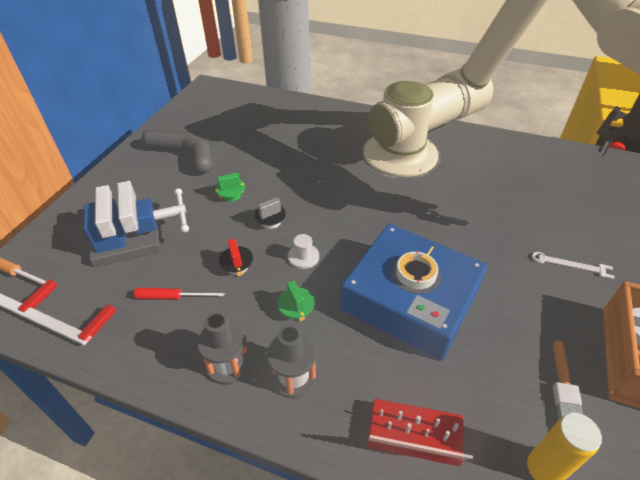

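The top view shows these candidates: the red-bar cartridge with black flange (424,192), green look-alikes (326,157) and (501,316), the grey cap (419,283), the pipe stub (348,237) and a red screwdriver (488,123). By the description I choose the red bar at (424,192). The port is at (192,209). I'll check both in close crops.

```bash
python3 - <<'E'
from h import *
im=cv2.imread('pics/top0.png'); d=np.load('pics/top0.npy'); C=cloud('top',d)
a=cv2.resize(im[165:220,395:450],(400,400),interpolation=cv2.INTER_CUBIC)
b=cv2.resize(im[175:245,157:227],(400,400),interpolation=cv2.INTER_CUBIC)
cv2.imwrite('pics/crop1.png',np.hstack([a,b]))
h=cv2.cvtColor(im,cv2.COLOR_BGR2HSV); r=((h[...,0]<8)|(h[...,0]>172))&(h[...,1]>150)&(h[...,2]>90)
m=np.zeros_like(r); m[165:220,395:450]=r[165:220,395:450]
p=C[m]; print(len(p),np.percentile(p[:,2],[5,50,95]))
t=m&(C[...,2]>.06); q=C[t][:,:2]; print('top',len(q),cv2.minAreaRect((q*1000).astype(np.float32)),q.mean(0))
# flange
z=C[...,2]; w=np.zeros_like(r); w[165:225,390:455]=1; f=w&(z>.022)&(z<.034)&~r
print('flange',f.sum(),cv2.minEnclosingCircle((C[f][:,:2]*1000).astype(np.float32)))
# extractor top
b=(z>.083)&(z<.095); b[:,300:]=0; b[:130]=0;b[300:]=0
q=C[b][:,:2]; print('ext',b.sum(),cv2.minAreaRect((q*1000).astype(np.float32)),np.median(z[b]))
# collar roof
k=(z>.107)&(z<.125); k[:,230:]=0; k[:170]=0;k[250:]=0;k[:,150:]=k[:,150:]; k[:,:150]=0
q=C[k]; print('collar',k.sum(),cv2.minEnclosingCircle((q[:,:2]*1000).astype(np.float32)),np.median(q[:,2]))
E
```

```text
533 [0.02929758 0.06539606 0.06910648]
top 339 ((488.21441650390625, -156.72610473632812), (56.013973236083984, 286.70367431640625), 39.3516731262207) [ 0.57112064 -0.25845016]
flange 881 ((573.7698364257812, -260.1344299316406), 40.58995056152344)
ext 15174 ((527.4591674804688, 148.44760131835938), (239.604248046875, 219.87754821777344), 77.75904083251953) 0.08959699568198909
collar 1092 ((527.3318481445312, 148.65200805664062), 42.43196105957031) 0.11325982683740177
```

View pics/crop1.png

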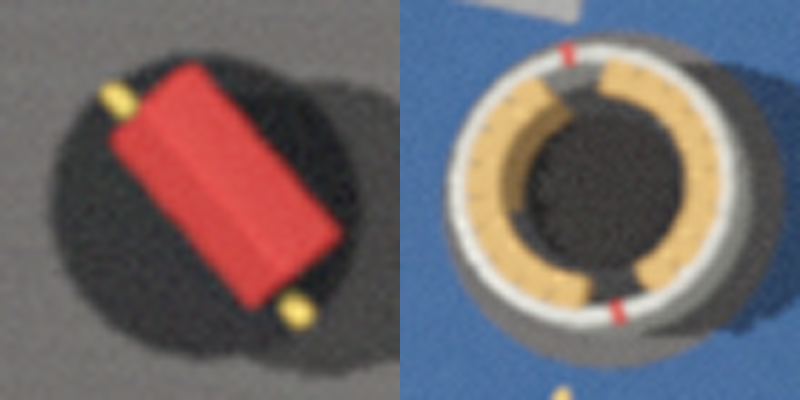

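```bash
python3 - <<'E'
from h import *
def ray(name,u,v,h):
    a=P(name,u,v,0.);b=P(name,u,v,1.);return a+(b-a)*(h-a[2])/(b[2]-a[2])
def c1(x,y,h): return ray('top',395+(x+.5)/400*55-.5,165+(y+.5)/400*55-.5,h)
def c2(x,y,h): return ray('top',157+(x-400+.5)/400*70-.5,175+(y+.5)/400*70-.5,h)
ang=lambda a,b:np.degrees(np.arctan2(*(b-a)[1::-1]))
a,b=c1(118,100,.03),c1(298,310,.03); print('cart dots',a,b,(a+b)/2,ang(a,b))
k=[c1(*p,.068) for p in((192,63),(343,236),(252,308),(110,140))]; print('bar',np.mean(k,0),ang(k[0],k[1]),ang(k[3],k[2]))
a,b=c2(568,55,.114),c2(617,312,.114); print('ticks',a,b,(a+b)/2,ang(a,b))
im=cv2.imread('pics/scene0.png')
a=cv2.resize(im[230:280,210:260],(400,400),interpolation=cv2.INTER_CUBIC)
b=cv2.resize(im[240:300,387:447],(400,400),interpolation=cv2.INTER_CUBIC)
cv2.imwrite('pics/crop2.png',np.hstack([a,b]))
d=np.load('pics/scene0.npy');C=cloud('scene',d);z=C[...,2]
k=(z>.109)&(z<.12);k[:240]=0;k[300:]=0;k[:,:390]=0;k[:,445:]=0
print('collar',k.sum(),cv2.minEnclosingCircle((C[k][:,:2]*1000).astype(np.float32)))
k=(z>.025)&(z<.033);k[:235]=0;k[278:]=0;k[:,:212]=0;k[:,257:]=0
print('fl',k.sum(),cv2.minEnclosingCircle((C[k][:,:2]*1000).astype(np.float32)))
h=cv2.cvtColor(im,cv2.COLOR_BGR2HSV); r=((h[...,0]<8)|(h[...,0]>172))&(h[...,1]>150)
k=(z>.064)&(z<.071)&r;k[:235]=0;k[278:]=0;k[:,:212]=0;k[:,257:]=0
print('bar',k.sum(),cv2.minAreaRect((C[k][:,:2]*1000).astype(np.float32)))
E
```

```text
cart dots [ 0.60010037 -0.23874297  0.03      ] [ 0.54563747 -0.28346147  0.03      ] [ 0.57286892 -0.26110222  0.03      ] -140.61120363987143
bar [ 0.56873027 -0.25650166  0.068     ] -140.22398961510999 -140.95892867592943
ticks [0.56613993 0.15747294 0.114     ] [0.48944704 0.14005106 0.114     ] [0.52779348 0.148762   0.114     ] -167.2016489669138
collar 579 ((531.1611938476562, 146.56382751464844), 43.155418395996094)
fl 495 ((576.604736328125, -262.87225341796875), 41.349308013916016)
bar 140 ((577.6412963867188, -262.53057861328125), (56.975494384765625, 17.618392944335938), 39.94725036621094)
```

View pics/crop2.png

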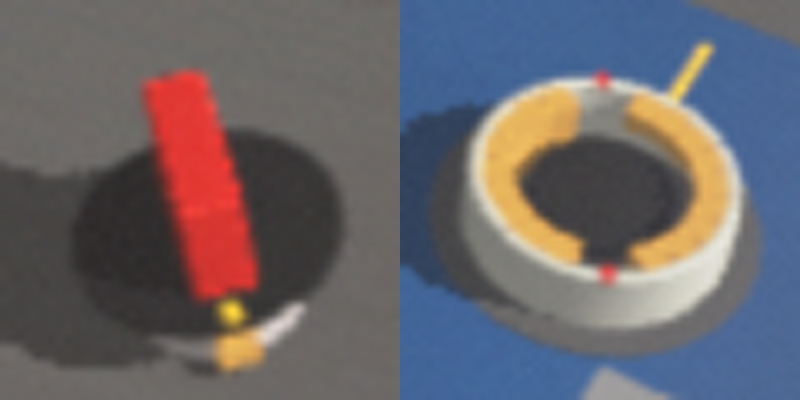

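The crops confirm the choice: a red bar with yellow marks and a brass lug at its foot. Averaging the two cameras, which differ by about 3 mm, puts the cartridge at (0.575, -0.262) with its x at 39.7°. The port is at (0.529, 0.148) with slots along 12.8°. I'll grasp with tool yaw 129.7° so joint 6 has room for the clockwise twist.

Call:
step_arm:
  steps:
    - {"xyz": [-0.647, 0.718, 0], "turn": [0, 0, 0], "gripper": 1}
    - {"xyz": [-0.647, 0.718, 0], "turn": [0, 0, 0], "gripper": 1}
    - {"xyz": [-0.647, 0.718, 0], "turn": [0, 0, 0], "gripper": 1}
    - {"xyz": [-0.647, 0.718, 0], "turn": [0, 0, 0], "gripper": 1}
    - {"xyz": [-0.647, 0.718, 0], "turn": [0, 0, 0], "gripper": 1}
    - {"xyz": [-0.647, 0.718, 0], "turn": [0, 0, 0], "gripper": 1}
    - {"xyz": [-0.647, 0.718, 0], "turn": [0, 0, 0], "gripper": 1}
    - {"xyz": [-0.647, 0.718, 0], "turn": [0, 0, 0], "gripper": 1}
    - {"xyz": [-0.647, 0.718, 0], "turn": [0, 0, 0], "gripper": 1}
    - {"xyz": [-0.647, 0.718, 0], "turn": [0, 0, 0], "gripper": 1}
    - {"xyz": [-0.647, 0.718, 0], "turn": [0, 0, 0], "gripper": 1}
    - {"xyz": [-0.647, 0.718, 0], "turn": [0, 0, 0], "gripper": 1}
    - {"xyz": [-0.647, 0.718, 0], "turn": [0, 0, 0], "gripper": 1}
    - {"xyz": [-0.647, 0.718, 0], "turn": [0, 0, 0], "gripper": 1}
    - {"xyz": [-0.647, 0.718, 0], "turn": [0, 0, 0], "gripper": 1}
    - {"xyz": [-0.647, 0.718, 0], "turn": [0, 0, 0], "gripper": 1}
    - {"xyz": [-0.647, 0.718, 0], "turn": [0, 0, 0], "gripper": 1}
    - {"xyz": [-0.647, 0.718, 0], "turn": [0, 0, 0], "gripper": 1}
    - {"xyz": [-0.647, 0.718, 0], "turn": [0, 0, 0], "gripper": 1}
    - {"xyz": [-0.647, 0.718, 0], "turn": [0, 0, 0], "gripper": 1}

```text
time_s: 1.77
position: [0.5426, -0.194, 0.25]
tool_rot: [[0.387, 0.922, -0.001], [0.922, -0.387, 0.0], [0.0, -0.001, -1.0]]
ft_force: [0.9, -0.3, -0.2]
grip_width: 0.0852
```

Call:
step_arm:
  steps:
    - {"xyz": [-0.647, 0.718, 0], "turn": [0, 0, 0], "gripper": 1}
    - {"xyz": [-0.647, 0.718, 0], "turn": [0, 0, 0], "gripper": 1}
    - {"xyz": [0, 0, 0.5], "turn": [0, 0, -0.973], "gripper": 1}
    - {"xyz": [0, 0, 0.5], "turn": [0, 0, -0.973], "gripper": 1}
    - {"xyz": [0, 0, 0.5], "turn": [0, 0, -0.973], "gripper": 1}
    - {"xyz": [0, 0, 0.5], "turn": [0, 0, -0.973], "gripper": 1}
    - {"xyz": [0, 0, 0.5], "turn": [0, 0, -0.973], "gripper": 1}
    - {"xyz": [0, 0, 0], "turn": [0, 0, -0.973], "gripper": 1}
    - {"xyz": [0, 0, 0], "turn": [0, 0, -0.973], "gripper": 1}
    - {"xyz": [0, 0, 0], "turn": [0, 0, -0.973], "gripper": 1}
    - {"xyz": [0, 0, 0], "turn": [0, 0, -0.973], "gripper": 1}
    - {"xyz": [0, 0, 0], "turn": [0, 0, -0.973], "gripper": 1}
    - {"xyz": [0, 0, 0], "turn": [0, 0, -0.973], "gripper": 1}
    - {"xyz": [0, 0, 0], "turn": [0, 0, -0.973], "gripper": 1}
    - {"xyz": [0, 0, 0], "turn": [0, 0, -0.973], "gripper": 1}
    - {"xyz": [0, 0, 0], "turn": [0, 0, -0.973], "gripper": 1}
    - {"xyz": [0, 0, 0], "turn": [0, 0, 0], "gripper": 1}
    - {"xyz": [0, 0, 0], "turn": [0, 0, 0], "gripper": 1}

```text
time_s: 3.27
position: [0.5751, -0.262, 0.15]
tool_rot: [[-0.638, 0.77, -0.001], [0.77, 0.638, 0.0], [0.001, -0.0, -1.0]]
ft_force: [-0.3, -0.6, 0.8]
grip_width: 0.0854
```

Call:
step_arm:
  steps:
    - {"xyz": [0, 0, 0.4], "turn": [0, 0, 0], "gripper": 1}
    - {"xyz": [0, 0, 0.4], "turn": [0, 0, 0], "gripper": 1}
    - {"xyz": [0, 0, 0.4], "turn": [0, 0, 0], "gripper": 1}
    - {"xyz": [0, 0, 0.4], "turn": [0, 0, 0], "gripper": 1}
    - {"xyz": [0, 0, 0.4], "turn": [0, 0, 0], "gripper": 1}
    - {"xyz": [0, 0, 0.2], "turn": [0, 0, 0], "gripper": 1}
    - {"xyz": [0, 0, 0.2], "turn": [0, 0, 0], "gripper": 1}
    - {"xyz": [0, 0, 0], "turn": [0, 0, 0], "gripper": 1}
    - {"xyz": [0, 0, 0], "turn": [0, 0, 0], "gripper": 1}

```text
time_s: 4.02
position: [0.5754, -0.2622, 0.0546]
tool_rot: [[-0.639, 0.769, 0.0], [0.769, 0.639, -0.0], [-0.0, 0.0, -1.0]]
ft_force: [0.1, 0.5, -0.1]
grip_width: 0.0852
```

Call:
step_arm:
  steps:
    - {"xyz": [0, 0, 0], "turn": [0, 0, 0], "gripper": 0}
    - {"xyz": [0, 0, 0], "turn": [0, 0, 0], "gripper": -0.4}
    - {"xyz": [0, 0, 0], "turn": [0, 0, 0], "gripper": -1}
    - {"xyz": [0, 0, 0], "turn": [0, 0, 0], "gripper": -1}
    - {"xyz": [0, 0, 0], "turn": [0, 0, 0], "gripper": -1}
    - {"xyz": [0, 0, 0], "turn": [0, 0, 0], "gripper": -1}
    - {"xyz": [0, 0, 0], "turn": [0, 0, 0], "gripper": -1}
    - {"xyz": [0, 0, 0], "turn": [0, 0, 0], "gripper": -1}
    - {"xyz": [0, 0, 0], "turn": [0, 0, 0], "gripper": -1}
    - {"xyz": [0, 0, 0], "turn": [0, 0, 0], "gripper": -1}
  squeeze: 60

```text
time_s: 4.85
position: [0.5753, -0.2621, 0.0546]
tool_rot: [[-0.639, 0.769, 0.0], [0.769, 0.639, -0.0], [-0.0, 0.0, -1.0]]
ft_force: [-1.2, 0.6, 2.8]
grip_width: 0.0169
```

Call:
step_arm:
  steps:
    - {"xyz": [0, 0, -0.3], "turn": [0, 0, 0], "gripper": -1}
    - {"xyz": [0, 0, -0.9], "turn": [0, 0, 0], "gripper": -1}
    - {"xyz": [0, 0, -0.9], "turn": [0, 0, 0], "gripper": -1}
    - {"xyz": [0, 0, -0.9], "turn": [0, 0, 0], "gripper": -1}
    - {"xyz": [0, 0, -0.9], "turn": [0, 0, 0], "gripper": -1}
    - {"xyz": [0, 0, -0.5], "turn": [0, 0, 0], "gripper": -1}
    - {"xyz": [0.718, 0.472, 0], "turn": [0, 0, 0], "gripper": -1}
    - {"xyz": [0.718, 0.472, 0], "turn": [0, 0, 0], "gripper": -1}
    - {"xyz": [0.718, 0.472, 0], "turn": [0, 0, 0], "gripper": -1}
    - {"xyz": [0.718, 0.472, 0], "turn": [0, 0, 0], "gripper": -1}
    - {"xyz": [0.718, 0.472, 0], "turn": [0, 0, 0], "gripper": -1}
    - {"xyz": [0.718, 0.472, 0], "turn": [0, 0, 0], "gripper": -1}
    - {"xyz": [0.718, 0.472, 0], "turn": [0, 0, 0], "gripper": -1}
    - {"xyz": [0.718, 0.472, 0], "turn": [0, 0, 0], "gripper": -1}
    - {"xyz": [0.718, 0.472, 0], "turn": [0, 0, 0], "gripper": -1}
    - {"xyz": [0.718, 0.472, 0], "turn": [0, 0, 0], "gripper": -1}
    - {"xyz": [0.718, 0.472, 0], "turn": [0, 0, 0], "gripper": -1}
    - {"xyz": [0.718, 0.472, 0], "turn": [0, 0, 0], "gripper": -1}

```text
time_s: 6.35
position: [0.5287, 0.1494, 0.2297]
tool_rot: [[-0.639, 0.769, -0.001], [0.769, 0.639, -0.0], [0.001, -0.001, -1.0]]
ft_force: [0.7, -0.9, -2.5]
grip_width: 0.0171
```

Call:
step_arm:
  steps:
    - {"xyz": [0, 0, 0], "turn": [0, 0, 0.978], "gripper": -1}
    - {"xyz": [0, 0, 0], "turn": [0, 0, 0.978], "gripper": -1}
    - {"xyz": [0, 0, 0], "turn": [0, 0, 0.978], "gripper": -1}
    - {"xyz": [0, 0, 0], "turn": [0, 0, 0.978], "gripper": -1}
    - {"xyz": [0, 0, 0], "turn": [0, 0, 0.978], "gripper": -1}
    - {"xyz": [0, 0, 0], "turn": [0, 0, 0.978], "gripper": -1}
    - {"xyz": [0, 0, 0.4], "turn": [0, 0, 0], "gripper": -1}
    - {"xyz": [0, 0, 0.2], "turn": [0, 0, 0], "gripper": -1}
    - {"xyz": [0, 0, 0], "turn": [0, 0, 0], "gripper": -1}
    - {"xyz": [0, 0, 0], "turn": [0, 0, 0], "gripper": -1}

```text
time_s: 7.18
position: [0.5291, 0.1478, 0.2058]
tool_rot: [[-0.222, 0.975, -0.002], [0.975, 0.222, -0.0], [0.0, -0.002, -1.0]]
ft_force: [0.0, 0.6, -1.1]
grip_width: 0.0172
```

```bash
python3 - <<'E'
from h import *
im,d=shot('scene','scene1'); i2,d2=shot('top','top1')
a=cv2.resize(im[180:300,357:477],(400,400),interpolation=cv2.INTER_CUBIC)
b=cv2.resize(i2[150:270,132:252],(400,400),interpolation=cv2.INTER_CUBIC)
cv2.imwrite('pics/crop3.png',np.hstack([a,b])[:,:,::-1])
print(env.observe()['position'],env.observe()['q'])
C=cloud('scene',d);z=C[...,2];zf=env.observe()['position'][2]-.0546+.03;print(zf)
k=(abs(z-zf)<.003);k[:180]=0;k[300:]=0;k[:,:357]=0;k[:,477:]=0
print('fl scene',k.sum(),cv2.minEnclosingCircle((C[k][:,:2]*1000).astype(np.float32)))
C=cloud('top',d2);z=C[...,2]
k=(abs(z-zf)<.004);k[:150]=0;k[270:]=0;k[:,:132]=0;k[:,252:]=0
print('fl top',k.sum(),cv2.minEnclosingCircle((C[k][:,:2]*1000).astype(np.float32)))
E
```

```text
[0.52961278 0.1478438  0.20672306] [ 3.25807410e+00  2.37998283e+01  7.86674221e+01  1.25576302e-03
  7.75028786e+01 -9.95621208e+01]
0.1821230613516567
fl scene 552 ((531.3453979492188, 144.97451782226562), 40.69438171386719)
fl top 547 ((517.9215087890625, 135.48780822753906), 35.22338104248047)
```

View pics/crop3.png

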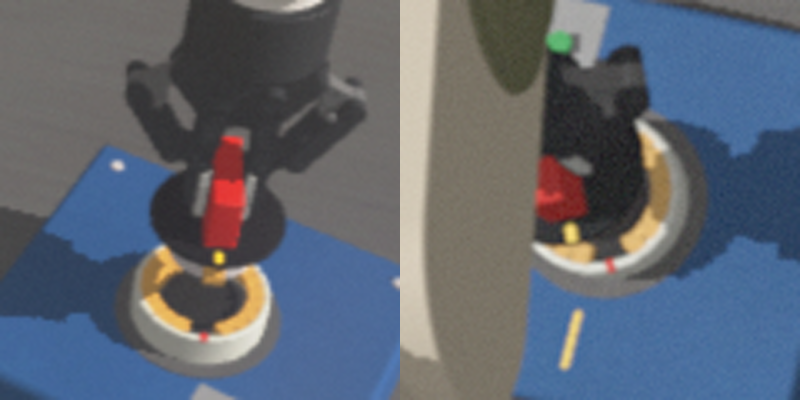

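```bash
python3 - <<'E'
from h import *
from scipy.optimize import least_squares
def fit(C,k,R):
    q=(C[k][:,:2]*1000).astype(np.float32); h=cv2.convexHull(q)[:,0]
    f=least_squares(lambda p:np.hypot(*(h-p[:2]).T)-R,q.mean(0),loss='soft_l1'); return f.x.round(1),f.cost.round(2),k.sum(),len(h)
def box(k,r0,r1,c0,c1):
    m=np.zeros_like(k);m[r0:r1,c0:c1]=1;return k&m
C0=cloud('scene',np.load('pics/scene0.npy'));C1=cloud('scene',np.load('pics/scene1.npy'));T0=cloud('top',np.load('pics/top0.npy'))
print('z roof scene',np.percentile(C0[240:300,387:447,2],[80,90,95]))
for n,C,b in(('scene0',C0,(240,300,387,447)),('top0',T0,(175,245,157,227))):
    z=C[...,2]
    for lo in(.1105,.112,.113): print(n,lo,fit(C,box((z>lo)&(z<.118),*b),41.5))
z=C1[...,2];zz=z[180:300,357:477]
print(np.histogram(zz,bins=np.arange(.17,.2,.002)))
for w in(.002,.003,.004): print('fl',fit(C1,box(abs(z-.182)<w,180,300,357,477),39.7))
z=C0[...,2];print('cart0 scene',fit(C0,box(abs(z-.03)<.003,235,278,212,257),39.7)); z=T0[...,2];print('cart0 top',fit(T0,box(abs(z-.03)<.003,165,225,390,455),39.7))
E
```

```text
z roof scene [0.1070368  0.11348286 0.11472856]
scene0 0.1105 (array([530.9, 145.8]), np.float64(5.99), np.int64(542), 35)
scene0 0.112 (array([530.8, 145.9]), np.float64(5.97), np.int64(487), 32)
scene0 0.113 (array([531.1, 146.3]), np.float64(6.72), np.int64(395), 30)
top0 0.1105 (array([527.4, 148.6]), np.float64(2.56), np.int64(951), 43)
top0 0.112 (array([527.4, 148.5]), np.float64(2.04), np.int64(833), 39)
top0 0.113 (array([527.2, 148.6]), np.float64(2.4), np.int64(632), 35)
(array([  0,   0,   3,   7,  73, 310, 177,  19,   8,   9,  11,  15,  17,
        11]), array([0.17 , 0.172, 0.174, 0.176, 0.178, 0.18 , 0.182, 0.184, 0.186,
       0.188, 0.19 , 0.192, 0.194, 0.196, 0.198]))
fl (array([531.2, 145.9]), np.float64(2.82), np.int64(487), 26)
fl (array([531.1, 145.9]), np.float64(2.94), np.int64(554), 31)
fl (array([531.1, 145.9]), np.float64(2.98), np.int64(579), 32)
cart0 scene (array([ 576.9, -262.8]), np.float64(7.0), np.int64(492), 23)
cart0 top (array([ 573.3, -260.1]), np.float64(3.61), np.int64(871), 38)
```

The flange lies within 0.3 mm of the collar centre in the same camera. I'll descend to just above lug contact.

Call:
step_arm:
  steps:
    - {"xyz": [0, 0, 0.3], "turn": [0, 0, 0], "gripper": -1}
    - {"xyz": [0, 0, 0.3], "turn": [0, 0, 0], "gripper": -1}
    - {"xyz": [0, 0, 0.2], "turn": [0, 0, 0], "gripper": -1}
    - {"xyz": [0, 0, 0.1], "turn": [0, 0, 0], "gripper": -1}
    - {"xyz": [0, 0, 0.1], "turn": [0, 0, 0], "gripper": -1}
    - {"xyz": [0, 0, 0], "turn": [0, 0, 0], "gripper": -1}
    - {"xyz": [0, 0, 0], "turn": [0, 0, 0], "gripper": -1}

```text
time_s: 7.87
position: [0.5296, 0.1478, 0.1667]
tool_rot: [[-0.222, 0.975, 0.001], [0.975, 0.222, 0.0], [-0.0, 0.001, -1.0]]
ft_force: [0.7, -0.2, -3.4]
grip_width: 0.0173
```

Call:
step_arm:
  steps:
    - {"xyz": [0, 0, 0.03], "turn": [0, 0, 0], "gripper": -1}
    - {"xyz": [0, 0, 0.03], "turn": [0, 0, 0], "gripper": -1}
    - {"xyz": [0, 0, 0.03], "turn": [0, 0, 0], "gripper": -1}
    - {"xyz": [0, 0, 0], "turn": [0, 0, 0], "gripper": -1}

```text
time_s: 8.2
position: [0.5293, 0.1478, 0.1626]
tool_rot: [[-0.222, 0.975, -0.0], [0.975, 0.222, -0.0], [0.0, -0.0, -1.0]]
ft_force: [-0.6, 0.2, -1.6]
grip_width: 0.0174
```

Call:
step_arm:
  steps:
    - {"xyz": [0, 0, 0.025], "turn": [0, 0, 0], "gripper": -1}
    - {"xyz": [0, 0, 0], "turn": [0, 0, 0], "gripper": -1}

```text
time_s: 8.37
position: [0.5294, 0.1478, 0.1616]
tool_rot: [[-0.222, 0.975, -0.0], [0.975, 0.222, -0.0], [-0.0, -0.0, -1.0]]
ft_force: [-0.5, 0.7, -3.3]
grip_width: 0.0175
```

Call:
step_arm:
  steps:
    - {"xyz": [0, 0, 0.025], "turn": [0, 0, 0], "gripper": -1}
    - {"xyz": [0, 0, 0], "turn": [0, 0, 0], "gripper": -1}

```text
time_s: 8.53
position: [0.5294, 0.1478, 0.1606]
tool_rot: [[-0.222, 0.975, -0.0], [0.975, 0.222, -0.0], [0.0, -0.0, -1.0]]
ft_force: [1.0, 0.2, -2.6]
grip_width: 0.0173
```

Call:
step_arm:
  steps:
    - {"xyz": [0, 0, 0.025], "turn": [0, 0, 0], "gripper": -1}
    - {"xyz": [0, 0, 0], "turn": [0, 0, 0], "gripper": -1}

```text
time_s: 8.7
position: [0.5295, 0.1478, 0.1597]
tool_rot: [[-0.222, 0.975, 0.0], [0.975, 0.222, 0.0], [-0.0, 0.0, -1.0]]
ft_force: [0.2, 0.2, -2.0]
grip_width: 0.0173
```

Call:
step_arm:
  steps:
    - {"xyz": [0, 0, 0.025], "turn": [0, 0, 0], "gripper": -1}
    - {"xyz": [0, 0, 0.025], "turn": [0, 0, 0], "gripper": -1}
    - {"xyz": [0, 0, 0], "turn": [0, 0, 0], "gripper": -1}

```text
time_s: 8.95
position: [0.5295, 0.1478, 0.1577]
tool_rot: [[-0.222, 0.975, 0.0], [0.975, 0.222, -0.0], [-0.0, 0.0, -1.0]]
ft_force: [-0.4, 1.1, 0.1]
grip_width: 0.017
```

Call:
step_arm:
  steps:
    - {"xyz": [0, 0, 0.025], "turn": [0, 0, 0], "gripper": -1}
    - {"xyz": [0, 0, 0.025], "turn": [0, 0, 0], "gripper": -1}
    - {"xyz": [0, 0, 0], "turn": [0, 0, 0], "gripper": -1}

```text
time_s: 9.2
position: [0.5295, 0.1478, 0.1558]
tool_rot: [[-0.222, 0.975, 0.0], [0.975, 0.222, 0.0], [-0.0, 0.0, -1.0]]
ft_force: [-1.1, 0.2, 2.0]
grip_width: 0.0171
```

Call:
step_arm:
  steps:
    - {"xyz": [0, 0, 0.025], "turn": [0, 0, 0], "gripper": -1}
    - {"xyz": [0, 0, 0.025], "turn": [0, 0, 0], "gripper": -1}
    - {"xyz": [0, 0, 0], "turn": [0, 0, 0], "gripper": -1}

```text
time_s: 9.45
position: [0.5295, 0.1478, 0.1538]
tool_rot: [[-0.222, 0.975, 0.0], [0.975, 0.222, 0.0], [-0.0, 0.0, -1.0]]
ft_force: [-0.6, 0.3, 3.5]
grip_width: 0.0173
```

The force rises about 0.9 N/mm, so this is the spring, and the lugs are in the slots.

Call:
step_arm:
  steps:
    - {"xyz": [0, 0, 0.025], "turn": [0, 0, 0], "gripper": -1}
    - {"xyz": [0, 0, 0.025], "turn": [0, 0, 0], "gripper": -1}
    - {"xyz": [0, 0, 0.025], "turn": [0, 0, 0], "gripper": -1}
    - {"xyz": [0, 0, 0.025], "turn": [0, 0, 0], "gripper": -1}
    - {"xyz": [0, 0, 0], "turn": [0, 0, 0], "gripper": -1}

```text
time_s: 9.87
position: [0.5295, 0.1478, 0.15]
tool_rot: [[-0.222, 0.975, 0.001], [0.975, 0.222, 0.0], [-0.0, 0.001, -1.0]]
ft_force: [-1.6, -0.4, 7.3]
grip_width: 0.0173
```

Call:
step_arm:
  steps:
    - {"xyz": [0, 0, 0.025], "turn": [0, 0, 0], "gripper": -1}
    - {"xyz": [0, 0, 0.025], "turn": [0, 0, 0], "gripper": -1}
    - {"xyz": [0, 0, 0.02], "turn": [0, 0, 0], "gripper": -1}
    - {"xyz": [0, 0, 0], "turn": [0, 0, 0], "gripper": -1}
    - {"xyz": [0, 0, 0], "turn": [0, 0, 0], "gripper": -1}

```text
time_s: 10.28
position: [0.5296, 0.1479, 0.1476]
tool_rot: [[-0.222, 0.975, 0.001], [0.975, 0.222, 0.0], [-0.0, 0.001, -1.0]]
ft_force: [-2.5, -0.0, 8.1]
grip_width: 0.017
```

Call:
step_arm:
  steps:
    - {"xyz": [0, 0, 0.02], "turn": [0, 0, 0], "gripper": -1}
    - {"xyz": [0, 0, 0.02], "turn": [0, 0, 0], "gripper": -1}
    - {"xyz": [0, 0, 0], "turn": [0, 0, 0], "gripper": -1}
    - {"xyz": [0, 0, 0], "turn": [0, 0, 0], "gripper": -1}

```text
time_s: 10.62
position: [0.5296, 0.1479, 0.1461]
tool_rot: [[-0.222, 0.975, 0.001], [0.975, 0.222, 0.0], [-0.0, 0.001, -1.0]]
ft_force: [-3.5, -0.0, 10.5]
grip_width: 0.0171
```

Call:
step_arm:
  steps:
    - {"xyz": [0, 0, 0], "turn": [0, 0, 0.4], "gripper": -1}
    - {"xyz": [0, 0, 0], "turn": [0, 0, 0.4], "gripper": -1}
    - {"xyz": [0, 0, 0], "turn": [0, 0, 0.4], "gripper": -1}
    - {"xyz": [0, 0, 0], "turn": [0, 0, 0], "gripper": -1}
    - {"xyz": [0, 0, 0], "turn": [0, 0, 0], "gripper": -1}

```text
time_s: 11.03
position: [0.53, 0.1478, 0.1463]
tool_rot: [[-0.127, 0.992, 0.002], [0.992, 0.127, 0.0], [-0.0, 0.002, -1.0]]
ft_force: [-0.6, 0.2, 10.3]
grip_width: 0.0177
```

```bash
python3 -c "
from h import *
s=env.observe();print(s['wrist_torque'],s['ft_force'],s['joint_efforts'][5])"
```

```text
[-0.11824337  0.34730853 -0.08777181] [-0.64079616  0.21018891 10.33717871] 0.004942599625792354
```

Call:
step_arm:
  steps:
    - {"xyz": [0, 0, 0], "turn": [0, 0, 0.4], "gripper": -1}
    - {"xyz": [0, 0, 0], "turn": [0, 0, 0.4], "gripper": -1}
    - {"xyz": [0, 0, 0], "turn": [0, 0, 0.4], "gripper": -1}
    - {"xyz": [0, 0, 0], "turn": [0, 0, 0.4], "gripper": -1}
    - {"xyz": [0, 0, 0], "turn": [0, 0, 0.4], "gripper": -1}
    - {"xyz": [0, 0, 0], "turn": [0, 0, 0], "gripper": -1}

```text
time_s: 11.53
position: [0.5303, 0.1478, 0.1464]
tool_rot: [[0.034, 0.999, 0.003], [0.999, -0.034, -0.0], [0.0, 0.003, -1.0]]
ft_force: [-0.8, -0.0, 9.9]
grip_width: 0.017
```

```bash
python3 -c "
from h import *
s=env.observe();print(s['wrist_torque'],s['ft_force'],s['grip_width'])"
```

```text
[-0.18723778  0.19774289 -0.02086162] [-0.75395112 -0.02026021  9.94057263] 0.01702026342794569
```

Call:
step_arm:
  steps:
    - {"xyz": [0, 0, 0], "turn": [0, 0, 0.7], "gripper": -1}
    - {"xyz": [0, 0, 0], "turn": [0, 0, 0.7], "gripper": -1}
    - {"xyz": [0, 0, 0], "turn": [0, 0, 0.7], "gripper": -1}
    - {"xyz": [0, 0, 0], "turn": [0, 0, 0.7], "gripper": -1}
    - {"xyz": [0, 0, 0], "turn": [0, 0, 0.7], "gripper": -1}
    - {"xyz": [0, 0, 0], "turn": [0, 0, 0.7], "gripper": -1}
    - {"xyz": [0, 0, 0], "turn": [0, 0, 0.7], "gripper": -1}
    - {"xyz": [0, 0, 0], "turn": [0, 0, 0.7], "gripper": -1}
    - {"xyz": [0, 0, 0], "turn": [0, 0, 0], "gripper": -1}

```text
time_s: 12.28
position: [0.5304, 0.1477, 0.1465]
tool_rot: [[0.465, 0.885, 0.003], [0.885, -0.465, -0.0], [0.001, 0.003, -1.0]]
ft_force: [-0.6, -0.6, 10.6]
grip_width: 0.0171
```

```bash
python3 -c "
from h import *
s=env.observe();print(s['wrist_torque'],s['ft_force'],s['grip_width'],s['q'])"
```

```text
[-0.25113838  0.16039128 -0.03316887] [-0.61357772 -0.58443314 10.64975383] 0.017124690780519893 [ 3.24660223e+00  2.73496706e+01  8.37168381e+01 -2.50408501e-02
  6.87388815e+01 -5.90459155e+01]
```

Call:
step_arm:
  steps:
    - {"xyz": [0, 0, 0], "turn": [0, 0, 0.7], "gripper": -1}
    - {"xyz": [0, 0, 0], "turn": [0, 0, 0.7], "gripper": -1}
    - {"xyz": [0, 0, 0], "turn": [0, 0, 0.7], "gripper": -1}
    - {"xyz": [0, 0, 0], "turn": [0, 0, 0.7], "gripper": -1}
    - {"xyz": [0, 0, 0], "turn": [0, 0, 0.7], "gripper": -1}
    - {"xyz": [0, 0, 0], "turn": [0, 0, 0.7], "gripper": -1}
    - {"xyz": [0, 0, 0], "turn": [0, 0, 0.7], "gripper": -1}
    - {"xyz": [0, 0, 0], "turn": [0, 0, 0.7], "gripper": -1}
    - {"xyz": [0, 0, 0], "turn": [0, 0, 0.7], "gripper": -1}
    - {"xyz": [0, 0, 0], "turn": [0, 0, 0], "gripper": -1}

```text
time_s: 13.12
position: [0.5303, 0.1476, 0.1464]
tool_rot: [[0.835, 0.551, 0.003], [0.551, -0.835, -0.0], [0.002, 0.002, -1.0]]
ft_force: [-0.0, -1.3, 9.7]
grip_width: 0.017
```

```bash
python3 -c "
from h import *
s=env.observe();print(s['wrist_torque'],s['ft_force'],s['grip_width'],s['q'])
R=s['tool_rot'];print(np.degrees(np.arctan2(R[1,0],R[0,0])))"
```

```text
[-0.28116308  0.12149384 -0.06394304] [-0.03160429 -1.25563647  9.73075479] 0.017039939152866296 [ 3.24180209e+00  2.73509350e+01  8.37217972e+01 -3.16199541e-02
  6.87460073e+01 -3.01730033e+01]
33.42636542430856
```

Call:
step_arm:
  steps:
    - {"xyz": [0, 0, 0], "turn": [0, 0, 0.5], "gripper": -1}
    - {"xyz": [0, 0, 0], "turn": [0, 0, 0.5], "gripper": -1}
    - {"xyz": [0, 0, 0], "turn": [0, 0, 0.5], "gripper": -1}
    - {"xyz": [0, 0, 0], "turn": [0, 0, 0.4], "gripper": -1}
    - {"xyz": [0, 0, 0], "turn": [0, 0, 0], "gripper": -1}

```text
time_s: 13.53
position: [0.5303, 0.1476, 0.1464]
tool_rot: [[0.908, 0.419, 0.003], [0.419, -0.908, -0.0], [0.003, 0.002, -1.0]]
ft_force: [-0.1, -1.7, 10.0]
grip_width: 0.0172
```

```bash
cat > s.py <<'E'
from h import *
s=env.observe();R=s['tool_rot'];print(s['wrist_torque'].round(2),s['ft_force'].round(1),s['position'].round(4),np.degrees(np.arctan2(R[1,0],R[0,0])).round(2))
E
python3 s.py
```

```text
[-0.33  0.19 -0.04] [-0.1 -1.7 10. ] [0.5303 0.1476 0.1464] 24.79
```

Call:
step_arm:
  steps:
    - {"xyz": [0, 0, 0], "turn": [0, 0, 0.22], "gripper": -1}
    - {"xyz": [0, 0, 0], "turn": [0, 0, 0.22], "gripper": -1}
    - {"xyz": [0, 0, 0], "turn": [0, 0, 0], "gripper": -1}

```text
time_s: 13.78
position: [0.5303, 0.1476, 0.1464]
tool_rot: [[0.922, 0.388, 0.003], [0.388, -0.922, -0.0], [0.003, 0.002, -1.0]]
ft_force: [-0.3, -1.1, 9.4]
grip_width: 0.0173
```

```bash
python3 s.py
```

```text
[-0.29  0.23  0.04] [-0.3 -1.1  9.4] [0.5303 0.1476 0.1464] 22.82
```

Call:
step_arm:
  steps:
    - {"xyz": [0, 0, 0], "turn": [0, 0, 0.22], "gripper": -1}
    - {"xyz": [0, 0, 0], "turn": [0, 0, 0.11], "gripper": -1}
    - {"xyz": [0, 0, 0], "turn": [0, 0, 0], "gripper": -1}

```text
time_s: 14.03
position: [0.5302, 0.1476, 0.1464]
tool_rot: [[0.931, 0.364, 0.003], [0.364, -0.931, -0.0], [0.002, 0.001, -1.0]]
ft_force: [-1.3, -1.4, 10.6]
grip_width: 0.0175
```

```bash
python3 s.py
```

```text
[-0.32  0.28  0.17] [-1.3 -1.4 10.6] [0.5302 0.1476 0.1464] 21.35
```

Call:
step_arm:
  steps:
    - {"xyz": [0, 0, 0], "turn": [0, 0, 0.11], "gripper": -1}
    - {"xyz": [0, 0, 0], "turn": [0, 0, 0.11], "gripper": -1}
    - {"xyz": [0, 0, 0], "turn": [0, 0, 0], "gripper": -1}

```text
time_s: 14.28
position: [0.53, 0.1476, 0.1464]
tool_rot: [[0.938, 0.348, 0.002], [0.348, -0.938, -0.001], [0.002, 0.001, -1.0]]
ft_force: [-1.7, -1.8, 10.1]
grip_width: 0.0173
```

```bash
python3 s.py
```

```text
[-0.24  0.43  0.28] [-1.7 -1.8 10.1] [0.53   0.1476 0.1464] 20.35
```

The stop is felt at about 22.5° yaw. I'll back off about 3° to the pocket's middle and ease up.

Call:
step_arm:
  steps:
    - {"xyz": [0, 0, 0], "turn": [0, 0, -0.5], "gripper": -1}
    - {"xyz": [0, 0, 0], "turn": [0, 0, -0.5], "gripper": -1}
    - {"xyz": [0, 0, 0], "turn": [0, 0, 0], "gripper": -1}

```text
time_s: 14.53
position: [0.5301, 0.1478, 0.1464]
tool_rot: [[0.906, 0.423, 0.003], [0.423, -0.906, 0.0], [0.002, 0.001, -1.0]]
ft_force: [-1.6, 0.6, 10.0]
grip_width: 0.0171
```

```bash
python3 s.py
```

```text
[-0.06  0.3   0.03] [-1.6  0.6 10. ] [0.5301 0.1478 0.1464] 25.04
```

Call:
step_arm:
  steps:
    - {"xyz": [0, 0, -0.025], "turn": [0, 0, 0], "gripper": -1}
    - {"xyz": [0, 0, -0.025], "turn": [0, 0, 0], "gripper": -1}
    - {"xyz": [0, 0, -0.025], "turn": [0, 0, 0], "gripper": -1}
    - {"xyz": [0, 0, 0], "turn": [0, 0, 0], "gripper": -1}

```text
time_s: 14.87
position: [0.5301, 0.1478, 0.1492]
tool_rot: [[0.907, 0.422, 0.002], [0.422, -0.907, 0.0], [0.002, 0.001, -1.0]]
ft_force: [-0.5, -0.1, 8.7]
grip_width: 0.0171
```

```bash
python3 s.py
```

```text
[-0.06  0.16  0.02] [-0.5 -0.1  8.7] [0.5301 0.1478 0.1492] 24.93
```

Call:
step_arm:
  steps:
    - {"xyz": [0, 0, -0.025], "turn": [0, 0, 0], "gripper": -1}
    - {"xyz": [0, 0, -0.025], "turn": [0, 0, 0], "gripper": -1}
    - {"xyz": [0, 0, 0], "turn": [0, 0, 0], "gripper": -1}

```text
time_s: 15.12
position: [0.5301, 0.1478, 0.151]
tool_rot: [[0.907, 0.421, 0.002], [0.421, -0.907, 0.0], [0.002, 0.001, -1.0]]
ft_force: [0.2, -0.3, 7.0]
grip_width: 0.017
```

```bash
python3 s.py
```

```text
[-0.    0.05  0.01] [ 0.2 -0.3  7. ] [0.5301 0.1478 0.151 ] 24.93
```

Call:
step_arm:
  steps:
    - {"xyz": [0, 0, -0.025], "turn": [0, 0, 0], "gripper": -1}
    - {"xyz": [0, 0, -0.015], "turn": [0, 0, 0], "gripper": -1}
    - {"xyz": [0, 0, 0], "turn": [0, 0, 0], "gripper": -1}

```text
time_s: 15.37
position: [0.53, 0.1478, 0.1523]
tool_rot: [[0.907, 0.421, 0.002], [0.421, -0.907, 0.0], [0.002, 0.001, -1.0]]
ft_force: [1.6, -0.2, 4.5]
grip_width: 0.0173
```

```bash
python3 s.py
```

```text
[-0.09 -0.36 -0.01] [ 1.6 -0.2  4.5] [0.53   0.1478 0.1523] 24.92
```

Call:
step_arm:
  steps:
    - {"xyz": [0, 0, -0.02], "turn": [0, 0, 0], "gripper": -1}
    - {"xyz": [0, 0, 0], "turn": [0, 0, 0], "gripper": -1}

```text
time_s: 15.53
position: [0.5299, 0.1478, 0.1525]
tool_rot: [[0.907, 0.421, 0.001], [0.421, -0.907, 0.0], [0.001, 0.0, -1.0]]
ft_force: [4.9, 0.3, -0.9]
grip_width: 0.017
```

```bash
python3 s.py
```

```text
[ 0.02 -0.86 -0.09] [ 4.9  0.3 -0.9] [0.5299 0.1478 0.1525] 24.92
```

Call:
step_arm:
  steps:
    - {"xyz": [0, 0, 0], "turn": [0, 0, 0], "gripper": -0.4}
    - {"xyz": [0, 0, 0], "turn": [0, 0, 0], "gripper": 0}
    - {"xyz": [0, 0, 0], "turn": [0, 0, 0], "gripper": 0.3}
    - {"xyz": [0, 0, 0], "turn": [0, 0, 0], "gripper": 0.3}
    - {"xyz": [0, 0, 0], "turn": [0, 0, 0], "gripper": 0.3}
    - {"xyz": [0, 0, 0], "turn": [0, 0, 0], "gripper": 0.3}

```text
time_s: 16.03
position: [0.5292, 0.1479, 0.1526]
tool_rot: [[0.907, 0.422, -0.0], [0.422, -0.907, -0.0], [-0.0, -0.0, -1.0]]
ft_force: [0.0, -0.1, 0.8]
grip_width: 0.0554
```

Call:
step_arm:
  steps:
    - {"xyz": [0, 0, -0.3], "turn": [0, 0, 0], "gripper": 0.3}
    - {"xyz": [0, 0, -0.6], "turn": [0, 0, 0], "gripper": 0.3}
    - {"xyz": [0, 0, -0.8], "turn": [0, 0, 0], "gripper": 0.3}
    - {"xyz": [0, 0, -0.8], "turn": [0, 0, 0], "gripper": 0.3}
    - {"xyz": [0, 0, -0.8], "turn": [0, 0, 0], "gripper": 0.3}
    - {"xyz": [-0.8, 0, 0], "turn": [0, 0, 0], "gripper": 0.3}
    - {"xyz": [-0.8, 0, 0], "turn": [0, 0, 0], "gripper": 0.3}
    - {"xyz": [-0.8, 0, 0], "turn": [0, 0, 0], "gripper": 0.3}
    - {"xyz": [-0.8, 0, 0], "turn": [0, 0, 0], "gripper": 0.3}
    - {"xyz": [-0.8, 0, 0], "turn": [0, 0, 0], "gripper": 0.3}
    - {"xyz": [0, 0, 0], "turn": [0, 0, 0], "gripper": 0.3}
    - {"xyz": [0, 0, 0], "turn": [0, 0, 0], "gripper": 0.3}

```text
time_s: 17.03
position: [0.3836, 0.0801, 0.2853]
tool_rot: [[0.907, 0.42, 0.001], [0.42, -0.907, -0.0], [0.001, 0.001, -1.0]]
ft_force: [0.9, 0.6, 1.4]
grip_width: 0.0555
```

```bash
python3 s.py; python3 - <<'E'
from h import *
im,d=shot('scene','scene2'); i2,d2=shot('top','top2')
a=cv2.resize(im[220:320,367:467],(400,400),interpolation=cv2.INTER_CUBIC)
b=cv2.resize(i2[165:255,147:237],(400,400),interpolation=cv2.INTER_CUBIC)
cv2.imwrite('pics/crop4.png',np.hstack([a,b])[:,:,::-1])
C=cloud('scene',d);z=C[...,2][230:300,380:460];h,e=np.histogram(z,bins=np.arange(.10,.18,.003));print(list(zip(e.round(3),h)))
f=(z>.124)&(z<.132);Q=C[230:300,380:460][f];print('flange z',np.median(Q[:,2]),'plane tilt',np.linalg.lstsq(np.c_[Q[:,:2],np.ones(len(Q))],Q[:,2],rcond=None)[0].round(3))
h=cv2.cvtColor(im[230:300,380:460],cv2.COLOR_RGB2HSV); r=((h[...,0]<8)|(h[...,0]>172))&(h[...,1]>150)&(z>.16)&(z<.172)
print('bar',r.sum(),np.median(z[r]),cv2.minAreaRect((C[230:300,380:460][r][:,:2]*1000).astype(np.float32)))
E
```

```text
[ 0.06  0.04 -0.  ] [0.9 0.6 1.4] [0.3836 0.0801 0.2853] 24.86
[(np.float64(0.1), np.int64(31)), (np.float64(0.103), np.int64(48)), (np.float64(0.106), np.int64(47)), (np.float64(0.109), np.int64(45)), (np.float64(0.112), np.int64(125)), (np.float64(0.115), np.int64(47)), (np.float64(0.118), np.int64(0)), (np.float64(0.121), np.int64(2)), (np.float64(0.124), np.int64(86)), (np.float64(0.127), np.int64(356)), (np.float64(0.13), np.int64(83)), (np.float64(0.133), np.int64(28)), (np.float64(0.136), np.int64(28)), (np.float64(0.139), np.int64(31)), (np.float64(0.142), np.int64(24)), (np.float64(0.145), np.int64(33)), (np.float64(0.148), np.int64(28)), (np.float64(0.151), np.int64(34)), (np.float64(0.154), np.int64(26)), (np.float64(0.157), np.int64(32)), (np.float64(0.16), np.int64(32)), (np.float64(0.163), np.int64(94)), (np.float64(0.166), np.int64(107)), (np.float64(0.169), np.int64(4)), (np.float64(0.172), np.int64(0)), (np.float64(0.175), np.int64(0))]
flange z 0.12840957785098128 plane tilt [-0.006 -0.007  0.133]
bar 226 0.16584457840557965 ((533.2022094726562, 145.7642822265625), (20.501184463500977, 54.55193328857422), 26.2552547454834)
```

View pics/crop4.png

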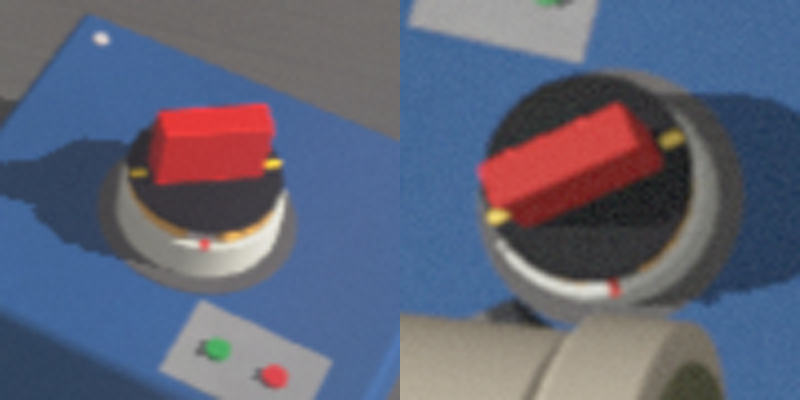

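The crop shows the bar turned about 80° from the ticks and the cartridge level and centred. The flange top is at 128.4 mm, where locked gives 128. The gripper is clear, so I'm handing the job in.

```bash
python3 -c "
from rig import order; print(order.close_job())"
```

```text
the job is handed in; nothing more can be done
None
```

The red-handled cartridge is locked in the port, and I handed the job in at about 17 s.

- **Insertion:** I gripped the cartridge by its red bar and aligned it with the slots, measured at 12.8°. The lugs dropped through at the first try. I then pressed it down against the spring; the highest wrist force I read was about 11 N.
- **Twist:** I turned it clockwise, felt the hard stop at about 80° to 82°, and backed off about 3°. As I eased it up, the lugs seated in the pockets and the upward force fell off sharply at the locked height. I then opened the gripper and moved it away.

**Last checks:** After release, the flange top measured 128.4 mm, where locked should give 128 mm. The cartridge was level and its bar lay about 78° clockwise of the slots. The gripper was clear of everything.

**Disagreements:**
- The two cameras' absolute positions differed by about 3 to 4 mm. I averaged them, then checked the flange against the collar within one camera, and they agreed to about 0.3 mm.
- The stop came 1 to 3° earlier than the 83° I expected, which fits a small error in the measured slot angle.
- I did not take a separate final measurement of the blanking cap or the pipe stub. The path stayed well above both.

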